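# Refit a sample splitter's divider and hold its hidden captive bolt for the nut

### The arm

A 6-joint arm with a two-finger parallel gripper is mounted at the origin on a cart in front of the work surface, level with it; the furniture and walls round the work are solid. World frame = base frame: x ahead of the robot, y to its left, z up, the work surface at z = 0. Lengths are in m, angles in degrees, forces in N, time in s.
With the tool pointing down it reaches from about 0.4 to 0.825 m from the base axis. Payload 7 kg.
Tool frame: the origin (TCP) lies at the very end of the fingers, on their centre line; the grasp point (between the pads) lies 19 mm behind it (r.hold_point_z is the distance from the TCP to the grasp point, in m); z points along the fingers, y is the line along which they close (so a half turn about z gives the same grasp; the last joint's range is limited). The gripper opens to 88 mm and grips with 3 to 60 N. Pads are 19 mm wide; open, the fingers measure 130 mm over their backs; the gripper's body (78 mm by 193 mm) begins 47 mm behind the grasp point.
Start: joints at [93.054, 20.546, 0.682, 0, -70.136, -16.507], TCP at [0.157, 0.656, 0.227] pointing down, gripper open.
Joint ranges: [-176.03, 176.03], [-82.01, 121.73], [-58.28, 71.71], [-173.87, 95.51], [-174.79, -0.11], [-173.66, 173.66]. Speed limits (degrees/s): [136.94, 136.94, 172.46, 180, 180, 180].

### API

Orientations are given as [roll, pitch, yaw] about the fixed x, y, z axes, in that order (R = Rz(yaw) Ry(pitch) Rx(roll)).
In Python, from plant import telemetry, vision, workorder, r gives the robot as it stands.
- The arm moves only by the tool move_arm, never from a script. Its argument "plan" is a list of rows, each a list of 7 numbers: the opening, from -1 (shut) to 1 (fully open), so that 0 is half open, then the shift along the world's x, y, z in m, then the turn, a rotation vector about the world's x, y, z in degrees. In form: [[fingers, dx, dy, dz, ax, ay, az], ...]. A call has 1 to 20 rows; each row shifts and turns the commanded pose from where the row before left it; what a row does not reach is not made up. A row lasts 1/8 s, in which the tool goes at most 62.5 mm and 10.7 degrees, less where a joint would pass 70% of its speed; a pose out of reach is approached as far as the arm can. A call is refused whole if a number of a shift passes 0.0625 or a number of a turn 10.7, either way. A call with a gripper value outside its range is refused whole. The fingers move at their own pace and stop on an object; "force" is the grip in N (left out, the last holds). Time passes only in rows, so rows that do not move let the fingers close. It gives the time, the measured TCP pose, the force, the opening and the grip force at its end, in the units of the state.
- telemetry.get_state(): the state, without advancing time (a new reading comes with each control period).
- vision.capture(name): name is "side" or "top"; returns a dict with "img" (400x640x3 uint8, red, green, blue), "depth" (400x640 float32, m along the optical axis (not along the pixel's ray), 0 where there is no reading), "intrinsics" (3x3 intrinsics, pixels), "D" ([k1, k2, p1, p2, k3] as OpenCV has them; the pictures are not rectified), "R" (3x3) and "t" (3): a world point X has camera coordinates R X + t. Camera axes: x right, y down, z forward; pixel columns grow to the right and rows downward; lengths in m; the calibration is good to about 2 mm. A picture is of the moment at which its call begins.
- workorder.close_job(): hands the job in; it is judged then, once.
The state is a dict: "time_s": time; "joints": joint angles; "qd": joint speeds; "joint_torque": joint torques, N m; "tcp_pos": TCP position; "eef_rot": TCP orientation; "contact_force": force on the tool from outside, world axes, zero at the start; "moment": the same for the moment, N m; "gripper_width": finger opening in m; "gripper_force": force on a finger pad.
Only numpy, scipy, OpenCV 4.12 (cv2) and the standard library are available. Lean on these libraries where they do the work, as an engineer would, in place of code of your own. Each camera call takes 0.05 s, during which the arm holds its last target. There are 200 camera calls.

### The job

Help me reassemble the sample splitter: take the wide divider plate out of the wooden drying block (leave the narrow one standing there) and stand it on edge in the splitter's empty slot, right down to the bottom, and let go of it. Then reach down into the narrow gap behind the splitter's front bracket, grip the hidden hexagon bolt head between the fingers from both sides, draw it fully home towards the bracket against its spring, and finish while still holding it there, gripped so that it neither springs back nor turns while I run the nut on; leave the nut and the spanner where they lie.

Things in the scene. Friction and masses are not known exactly. Their poses are not given: they have to be found in the camera images.
- splitter: Sample splitter, fixed: aluminium base 205 x 150 x 10 mm. Origin on the bench below the rear face of its front bracket, mid-width; x from bracket to rear (roughly away from the robot), z up. Bracket: upright plate 100 mm wide, top at z = 90, x = -11 to 0 mm. Riveted dividers (5 mm thick, tops at z = 60) cross at x = 65 and 125. Gap behind the bracket: x = 0 to 62, open above and at both sides.
- slot_floor (a point): Centre of the floor of the empty middle slot, at x = 95, y = 0, z = 10 mm of the splitter; same axes as the splitter. The slot is 8 mm wide along x, between round-nosed teeth (nose radius 4 mm) on two side cheeks whose tops are 52 mm above the bench; along y there are 122 mm between the round-topped cheeks.
- bolt_draw (a joint): How far the captive bolt is drawn, in m: 0 as found (pushed back by its coil spring), 0.012 fully home at its stop. It is drawn along -x of the splitter, towards bracket and robot; the spring needs 3.2 N at the start, 8 N when home, and pushes it back when let go.
- bolt_turn (a joint): Turn of the bolt in rad about the x axis of the splitter; 0 = one pair of the head's flats stands upright, facing +y and -y. It turns with light friction (0.02 N m).
- bolt_head (a point): Centre of the steel hexagon bolt head, hidden behind the bracket: 19 mm across flats, 22 mm across corners, 9 mm thick, 66 mm above the bench. x is the bolt's axis (= x of the splitter), y is square to a pair of flats (turns with the bolt), z up to 0.35 rad off upright. As found at x = 32.5 mm of the splitter, home at 20.5. A 17 mm collar and the spring lie between head and bracket.
- head_rim (a point): Point on a corner of the bolt head, mid-thickness, 11 mm from its axis; turns with the bolt.
- drying_block: Wooden drying block, fixed: 130 mm (x) x 100 mm (y) x 38 mm high, origin at the centre of its underside. Two through saw slots 7 mm wide run along y at x = -28 and +28 mm, their floor 12 mm above the bench; one divider stands in each.
- wide_divider_grip (a point): Centre of the grey grip bar of the wide divider: steel plate 112 mm wide (y), 5 mm thick (x), 58 mm high, a neck 44 mm wide above it, then the bar 10 mm thick (x), 60 mm long (y) and 20 mm high. This point is 85 mm above the plate's lower edge and 10 mm below the bar's top; z up. 0.1 to 0.2 kg.
- narrow_divider_grip (a point): The same point of the narrow divider, which is alike but only 84 mm wide; it stays in the drying block.
- spanner: Open-ended spanner 194 mm long lying on the bench in front of the splitter, not used; origin under its middle.
- hex_nut: Loose hexagon nut, 19 mm across flats, 10 mm high, lying on the bench in front of the splitter, not used; origin under its middle.
- head_left: Left half of the bolt head: the three flats that face +y of the bolt_head point; fixed to the bolt, origin on the bolt's axis at the head's inner face.
- head_right: Right half of the bolt head: the three flats that face -y of the bolt_head point; fixed to the bolt, origin on the bolt's axis at the head's inner face.

How it is judged:
By the outcome, as a careful person would: the job done as asked, in the order asked, and still so for the second after the job is handed in, while the arm keeps its last pose, push and grip.
It also fails if it takes over 48 s, if anything falls off the work surface, if the arm or the gripper's body presses on something with over 40 N, if the wrist force passes 120 N, or if a joint passes its speed limit or range.

## Working session

There is one attempt and no reset: what is moved stays moved. The work goes in short steps, Python scripts to look and compute and a tool call to move; the robot and the scene stay as the last step left them, time stands still between calls to the robot, and variables do not carry over. Pictures are saved under pics/ and viewed, at most 10 in all, crops included, and the job is handed in when it is done.

Besides the shell and the picture viewer there is one more tool, called after ">>>" by a JSON object that holds its "name" and its "arguments", one argument or row to a line. move_arm: Moves the arm, as the interface text tells. Its arguments: {"type":"object","properties":{"plan":{"type":"array"},"force":{"type":"number"}},"required":["plan"]}

```bash
mkdir -p pics; ls
cat > h.py <<'E'
import numpy as np, cv2
from plant import telemetry, vision, workorder, r
def cap(n,save=None):
    c=vision.capture(n)
    if save: cv2.imwrite('pics/'+save+'.png',c['img'][:,:,::-1])
    return c
def ray(c,uv):
    p=cv2.undistortPoints(np.array(uv,float).reshape(-1,1,2),np.array(c['intrinsics']),np.array(c['D']))[:,0]
    R=np.array(c['R']);o=-R.T@np.array(c['t'])
    return o,np.c_[p,np.ones(len(p))]@R
def plane(c,uv,z):
    o,d=ray(c,uv); return o+d*((z-o[2])/d[:,2])[:,None]
def cloud(c):
    vv,uu=np.mgrid[0:400,0:640]
    o,d=ray(c,np.c_[uu.ravel(),vv.ravel()])
    return (o+d*c['depth'].ravel()[:,None]).reshape(400,640,3)
def proj(c,X):
    R=np.array(c['R']);return cv2.projectPoints(np.array(X,float).reshape(-1,1,3),cv2.Rodrigues(R)[0],np.array(c['t'],float),np.array(c['intrinsics']),np.array(c['D']))[0][:,0]
E
python3 - <<'E'
from h import *
for n in('top','side'):
    c=cap(n,n+'0'); R=np.array(c['R']);print(n,-R.T@c['t'],R[2],c['intrinsics'][0],(c['depth']>0).mean()); np.savez(n+'0.npz',**c)
print(telemetry.get_state(),r.hold_point_z)
E
```

```text
pics
top [ 0.26345691 -0.08318618  1.23077926] [ 0.19349466  0.01628906 -0.9809661 ] [475.28521986   0.         329.60511697] 0.9957734375
side [0.17124259 0.60238889 0.43158575] [ 0.40372578 -0.80602852 -0.43280887] [394.16056011   0.         316.4873549 ] 0.9958203125
{'time_s': 0.1, 'joints': array([ 9.30559251e+01,  2.05877498e+01,  6.39587968e-01, -1.70826971e-02,
       -7.01371734e+01, -1.65091434e+01]), 'qd': array([-0.03859368, -0.16336549,  0.13561212,  0.04015842,  0.06812086,
       -0.05567795]), 'joint_torque': array([-1.05126692e-03, -5.84159374e+01,  2.93751580e+01,  7.01555014e+00,
        1.01749896e-02, -4.35217908e-05]), 'tcp_pos': array([0.15694273, 0.6560494 , 0.22571801]), 'eef_rot': array([ 1.79913619e+02, -8.85402887e-03, -1.34590278e+01]), 'contact_force': array([-0.16905865, -0.55428398, -0.31188733]), 'moment': array([-0.0078752 ,  0.01157983, -0.01256215]), 'gripper_force': 0.0, 'gripper_width': 0.08729249238554755} 0.0188
```

View pics/top0.png

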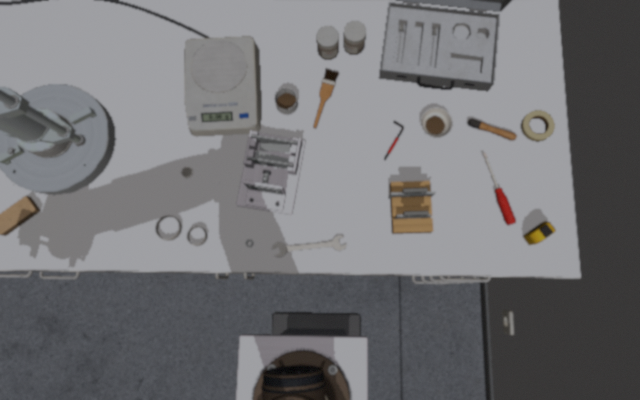

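View pics/side0.png

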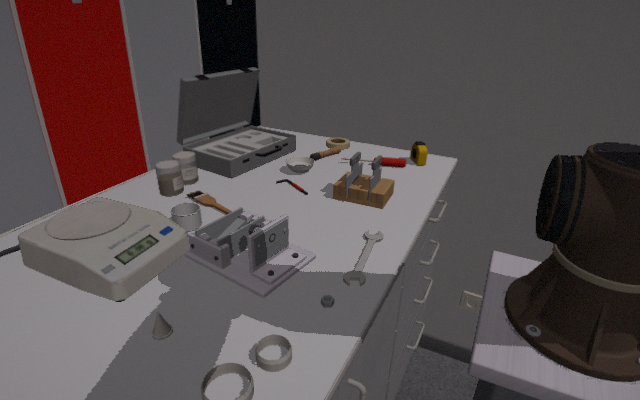

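Top: splitter near (270,170), drying block near (410,205), spanner (310,245), nut (250,243); the robot base is at the bottom, so +x is up and +y is left. Side: splitter (250,250), block (363,185). Next I crop the two work items and get point-cloud fits.

```bash
cat > m.py <<'E'
from h import *
t=dict(np.load('top0.npz'));s=dict(np.load('side0.npz'))
a=cv2.resize(t['img'][120:220,230:310],None,fx=4,fy=4,interpolation=2)
b=cv2.resize(t['img'][165:245,375:445],None,fx=5,fy=5,interpolation=2)
cc=cv2.resize(s['img'][195:300,175:325],None,fx=4,fy=4,interpolation=2);d=cv2.resize(s['img'][145:215,325:405],None,fx=2.4,fy=2.4,interpolation=2)
cv=np.zeros((600,800,3),np.uint8)
a=a[:400];
def put(im,y,x):
    im=im[:600-y,:800-x];cv[y:y+im.shape[0],x:x+im.shape[1]]=im
put(cv2.resize(a,(272,340)),0,0);put(cv2.resize(b,(280,320)),0,272);put(cv2.resize(d,(248,217)),0,552);put(cv2.resize(cc,(371,260)),340,0)
put(cv2.resize(s['img'][145:215,325:405],(297,260),interpolation=2),340,380)
cv2.imwrite('pics/crop.png',cv[:,:,::-1])
P=cloud(t)
def rect(sel,name):
    q=P[sel][:,:2].astype(np.float32);print(name,len(q),cv2.minAreaRect(q*1000) if len(q)>3 else '',P[sel][:,2].mean(),P[sel].mean(0))
Z=P[...,2]; vv,uu=np.mgrid[0:400,0:640]
S=(uu>232)&(uu<308)&(vv>125)&(vv<216); B=(uu>385)&(uu<440)&(vv>175)&(vv<238)
print('bench z',np.median(Z[100:110,340:370]),np.median(Z[255:262,340:400]))
for m,n in((S,'S'),(B,'B')):
    print(n,np.histogram(Z[m],bins=np.arange(-.005,.13,.005)))
rect(S&(Z>.076)&(Z<.1),'bracket');rect(S&(Z>.006)&(Z<.02),'base')
rect(B&(Z>.03)&(Z<.045),'block')
g=(B&(Z>.08)&(Z<.115)).astype(np.uint8);n,l=cv2.connectedComponents(g)
for i in range(1,n): rect(l==i,'bar%d'%i)
E
python3 m.py
```

```text
bench z 0.0012582839755057584 0.0005436411409913688
S (array([ 926, 1209,  835,  951,  525,  305,  170,  193,  179,  202,  212,
        346,  183,  111,   38,   72,   38,   34,   93,   70,    0,    0,
          0,    0,    0,    0]), array([-0.005,  0.   ,  0.005,  0.01 ,  0.015,  0.02 ,  0.025,  0.03 ,
        0.035,  0.04 ,  0.045,  0.05 ,  0.055,  0.06 ,  0.065,  0.07 ,
        0.075,  0.08 ,  0.085,  0.09 ,  0.095,  0.1  ,  0.105,  0.11 ,
        0.115,  0.12 ,  0.125]))
B (array([455, 676,  66,  19,  20,  26,  31, 123, 991, 433,  31,  32,  26,
        28,  52,  49,   2,   0,   2,  17,  17,  64, 146,  14,   0,   0]), array([-0.005,  0.   ,  0.005,  0.01 ,  0.015,  0.02 ,  0.025,  0.03 ,
        0.035,  0.04 ,  0.045,  0.05 ,  0.055,  0.06 ,  0.065,  0.07 ,
        0.075,  0.08 ,  0.085,  0.09 ,  0.095,  0.1  ,  0.105,  0.11 ,
        0.115,  0.12 ,  0.125]))
bracket 225 ((528.3477783203125, 98.7107925415039), (97.32140350341797, 47.26982879638672), 80.89842987060547) 0.08693389114085119 [0.51257963 0.10055368 0.08693389]
base 2206 ((572.1453857421875, 97.44768524169922), (241.28744506835938, 198.5576934814453), 1.344160795211792) 0.012135729673463958 [0.53974372 0.09357078 0.01213573]
block 1547 ((472.06719970703125, -270.6437683105469), (130.46986389160156, 109.44666290283203), 2.8896095752716064) 0.03854274664361826 [ 0.46798659 -0.26900643  0.03854275]
bar1 134 ((499.9544982910156, -269.101318359375), (11.323949813842773, 59.53279495239258), 2.2792913913726807) 0.1043902472716698 [ 0.49875265 -0.26949609  0.10439025]
bar2 126 ((444.0073547363281, -270.3371887207031), (10.61971378326416, 59.69780349731445), 2.522406816482544) 0.10556325054339398 [ 0.44315049 -0.26981732  0.10556325]
```

View pics/crop.png

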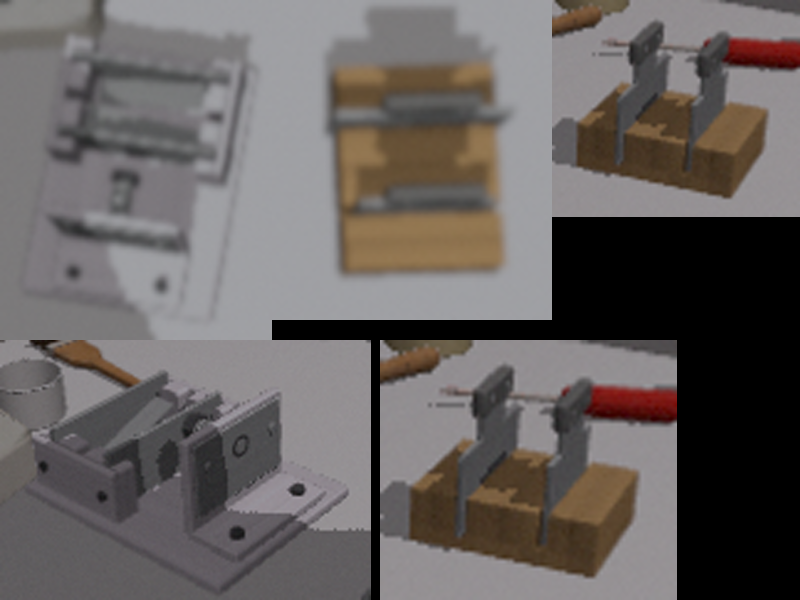

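The far bar (x≈0.50) belongs to the wide divider, and the block is turned about 2.5°. The splitter (bracket at crop (120,235), bolt head at (122,185)) is turned about -9°. Next I fit the splitter more closely.

```bash
cat > m2.py <<'E'
from m import *
def big(m):
    n,l,st,_=cv2.connectedComponentsWithStats(m.astype(np.uint8),connectivity=8);i=1+np.argmax(st[1:,4]);return l==i
print('----')
Q=cloud(s)
for nm,PP in(('top',P),('side',Q)):
    near=(np.abs(PP[...,0]-.58)<.14)&(np.abs(PP[...,1]-.1)<.1)
    Zz=PP[...,2]
    for lo,hi,k in((.0845,.0945,'bracket'),(.052,.066,'div60')):
        n,l,st,_=cv2.connectedComponentsWithStats((near&(Zz>lo)&(Zz<hi)).astype(np.uint8),connectivity=8)
        for i in range(1,n):
            if st[i,4]>25:
                q=PP[l==i];print(nm,k,st[i],cv2.minAreaRect((q[:,:2]*1000).astype(np.float32)),q.mean(0).round(4))
    # in splitter frame: histogram along x for the points with given yaw
    for yaw in(-9.,):
        y=np.radians(yaw);ex=np.array([np.cos(y),np.sin(y)]);ey=np.array([-np.sin(y),np.cos(y)])
        for lo,hi in((.08,.095),(.054,.064)):
            q=PP[near&(Zz>lo)&(Zz<hi)][:,:2]
            print(nm,lo,np.round(np.percentile(q@ey,[2,50,98]),4));h,e=np.histogram(q@ex,bins=np.arange(.46,.72,.004));print([(round(x,3),int(c)) for x,c in zip(e,h) if c>4])
# block / bolt from side
near=(Q[...,0]>.35)&(Q[...,0]<.6)&(Q[...,1]<-.2)&(Q[...,1]>-.34)
n,l,st,_=cv2.connectedComponentsWithStats((near&(Q[...,2]>.09)&(Q[...,2]<.115)).astype(np.uint8))
for i in range(1,n):
    q=Q[l==i];print('bar side',st[i,4],cv2.minAreaRect((q[:,:2]*1000).astype(np.float32)),q[:,2].max())
E
python3 m2.py | sed '1,/----/d'
```

```text
top bracket [243 181  40  10 171] ((510.8397216796875, 101.5008544921875), (97.28336334228516, 11.464391708374023), 81.8184814453125) [0.5113 0.1016 0.0891]
top div60 [230 109  28  15 274] ((701.54541015625, 164.4737548828125), (69.56915283203125, 35.61127853393555), 89.2665023803711) [0.706  0.167  0.0569]
top div60 [244 130  53  37 386] ((615.4061279296875, 87.16020965576172), (133.19635009765625, 86.84410858154297), 83.0269775390625) [0.6123 0.095  0.0573]
top div60 [291 145   9  11  38] ((613.6774291992188, 28.810474395751953), (19.245006561279297, 27.59489631652832), 80.38948059082031) [0.6157 0.0269 0.0543]
top 0.08 [0.1337 0.1808 0.2263]
[(np.float64(0.48), 18), (np.float64(0.484), 72), (np.float64(0.488), 68), (np.float64(0.492), 38)]
top 0.054 [0.1177 0.2318 0.3048]
[(np.float64(0.48), 14), (np.float64(0.484), 7), (np.float64(0.548), 5), (np.float64(0.556), 69), (np.float64(0.56), 36), (np.float64(0.564), 6), (np.float64(0.568), 7), (np.float64(0.572), 7), (np.float64(0.58), 7), (np.float64(0.596), 6), (np.float64(0.6), 6), (np.float64(0.604), 11), (np.float64(0.608), 5), (n
[... 1217 characters left out ...]
ide 0.054 [0.1287 0.2106 0.3044]
[(np.float64(0.484), 160), (np.float64(0.488), 20), (np.float64(0.492), 7), (np.float64(0.556), 49), (np.float64(0.56), 127), (np.float64(0.564), 8), (np.float64(0.616), 55), (np.float64(0.62), 111), (np.float64(0.624), 21), (np.float64(0.66), 5), (np.float64(0.664), 18), (np.float64(0.668), 40), (np.float64(0.672), 37), (np.float64(0.676), 45), (np.float64(0.68), 36), (np.float64(0.684), 22)]
bar side 92 ((501.6330871582031, -266.6498107910156), (10.001419067382812, 55.69761276245117), 2.7893121242523193) 0.10755847646175254
bar side 87 ((444.3494567871094, -269.2686767578125), (9.163278579711914, 61.093650817871094), 0.44287165999412537) 0.10795260219973057
```

>>> {"name": "move_arm", "arguments": {
  "plan": [
    [-0.3,0.055,-0.06,0,0,0,-9],
    [-0.3,0.055,-0.06,0,0,0,-9],
    [-0.3,0.055,-0.06,0,0,0,-9],
    [-0.3,0.055,-0.06,0,0,0,-9],
    [-0.3,0.055,-0.06,0,0,0,-9],
    [-0.3,0.055,-0.06,0,0,0,-9],
    [-0.3,0.002,-0.056,0,0,0,-10],
    [-0.3,0.002,-0.056,0,0,0,-10],
    [-0.3,0.002,-0.056,0,0,0,0],
    [-0.3,0.002,-0.056,0,0,0,0],
    [-0.3,0.002,-0.056,0,0,0,0],
    [-0.3,0.002,-0.056,0,0,0,0],
    [-0.3,0,-0.056,0,0,0,0],
    [-0.3,0,-0.056,0,0,0,0],
    [-0.3,0,-0.056,0,0,0,0],
    [-0.3,0,-0.056,0,0,0,0],
    [-0.3,0,0,0,0,0,0],
    [-0.3,0,0,0,0,0,0]
  ],
  "force": 30
}}

```text
time_s: 2.35
tcp_pos: [0.422, -0.1802, 0.2262]
eef_rot: [180.0, 0.0, -87.5]
contact_force: [0.1, 0.6, -0.2]
gripper_width: 0.0311
gripper_force: 0.0
```

```bash
cat > m3.py <<'E'
from h import *
t=dict(np.load('top0.npz'));s=dict(np.load('side0.npz'))
y=np.radians(-8.5);ex=np.array([np.cos(y),np.sin(y)]);ey=np.array([-np.sin(y),np.cos(y)])
for n,c in(('top',t),('side',s)):
    P=cloud(c);Z=P[...,2];near=(np.abs(P[...,0]-.58)<.14)&(np.abs(P[...,1]-.1)<.09)
    X=P[...,:2]@ex;Y=P[...,:2]@ey
    ox={'top':0,'side':0}[n]
    for k,x0,lo,hi in(('br',.4905,.082,.095),('d65',.5605,.054,.064),('d125',.6205,.054,.064),):
        m=near&(np.abs(X-x0)<.009)&(Z>lo)&(Z<hi)
        for _ in range(3):
            f=np.polyfit(Y[m]-.175,X[m],1);m=m&(np.abs(X-np.polyval(f,Y-.175))<.005)
        print(n,k,m.sum(),'x at y=.175',f[1].round(4),'yaw',(-8.5-np.degrees(np.arctan(f[0]))).round(2),'y',np.percentile(Y[m],[1,99]).round(4))
    m=near&(np.abs(X-.525)<.012)&(np.abs(Y-.178)<.02)&(Z>.05)
    print('bolt',P[m].mean(0),X[m].mean(),Y[m].mean(),Z[m].max())
print(telemetry.get_state())
E
python3 m3.py
```

```text
top br 165 x at y=.175 0.4901 yaw -8.36 y [0.1273 0.2243]
top d65 105 x at y=.175 0.5607 yaw -8.98 y [0.1127 0.2401]
top d125 118 x at y=.175 0.6212 yaw -10.05 y [0.117  0.2349]
bolt [0.54500414 0.09602192 0.07265021] 0.5248247982862931 0.17552394261702178 0.08141264711350527
side br 267 x at y=.175 0.4911 yaw -8.99 y [0.1307 0.2273]
side d65 184 x at y=.175 0.5626 yaw -8.68 y [0.1196 0.2369]
side d125 186 x at y=.175 0.6226 yaw -7.83 y [0.1184 0.237 ]
bolt [0.5498233  0.10074598 0.07088929] 0.5288927577633564 0.18090842764786033 0.07632133131866897
{'time_s': 2.35, 'joints': array([ 1.57367612e+00, -2.72786244e-01, -2.52970227e+01, -1.66838445e-02,
       -6.50201302e+01,  8.89417102e-01]), 'qd': array([ 2.02958462, -0.56632661, -0.15412336,  0.04455157, -0.02046743,
       -0.11813101]), 'joint_torque': array([ -1.14771221, -27.49457002,  28.36524367,   6.78999379,
         0.02991981,   0.05882225]), 'tcp_pos': array([ 0.42200811, -0.18017882,  0.22619816]), 'eef_rot': array([ 1.79955872e+02,  1.58045948e-02, -8.75439643e+01]), 'contact_force': array([ 0.07478239,  0.58085833, -0.16724774]), 'moment': array([ 0.13159539, -0.05483175, -0.0182278 ]), 'gripper_force': 0.0, 'gripper_width': 0.03110644503121521}
```

>>> {"name": "move_arm", "arguments": {
  "plan": [
    [-0.3,0.04,-0.044,-0.02,0,0,0],
    [-0.3,0.039,-0.044,-0.02,0,0,0],
    [-0.3,0,0,-0.02,0,0,0],
    [-0.3,0,0,0,0,0,0],
    [-0.3,0,0,0,0,0,0]
  ]
}}

```text
time_s: 2.98
tcp_pos: [0.5018, -0.2667, 0.1677]
eef_rot: [-179.9, -0.0, -87.3]
contact_force: [-0.8, -0.7, 0.3]
gripper_width: 0.0307
gripper_force: 0.0
```

Run:
```python
from h import *
c=cap('side');d=cap('top')
a=cv2.resize(c['img'][90:230,290:430],(400,400),interpolation=2);b=cv2.resize(d['img'][150:260,360:470],(400,400),interpolation=2)
cv2.imwrite('pics/g1.png',np.hstack([a,b])[:,:,::-1])
print(telemetry.get_state()['tcp_pos'])
```

```text
[ 0.50197674 -0.26700479  0.16827487]
```

View pics/g1.png

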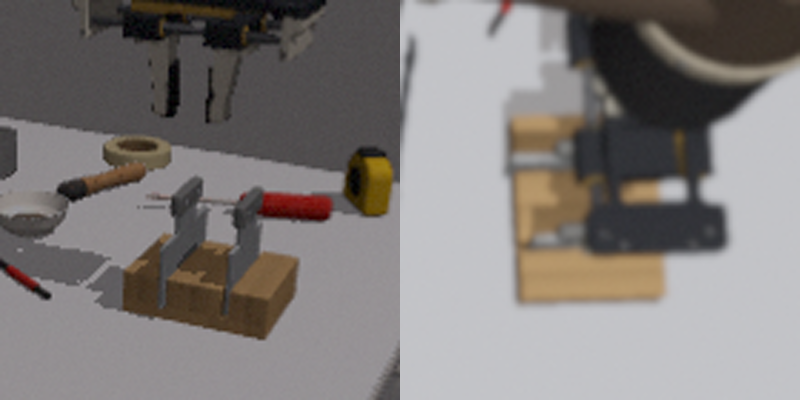

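The fingers (left panel, 165–220) straddle the wide divider's bar at (187,190), so I descend and grip.

>>> {"name": "move_arm", "arguments": {
  "plan": [
    [-0.3,-0.001,-0.001,-0.03,0,0,0],
    [-0.3,0,0,-0.03,0,0,0],
    [-0.3,0,0,-0.028,0,0,0],
    [-0.3,0,0,0,0,0,0],
    [-0.6,0,0,0,0,0,0],
    [-1,0,0,0,0,0,0],
    [-1,0,0,0,0,0,0],
    [-1,0,0,0,0,0,0]
  ],
  "force": 40
}}

```text
time_s: 4.08
tcp_pos: [0.5014, -0.269, 0.0799]
eef_rot: [-179.9, -0.0, -87.4]
contact_force: [0.8, 2.5, 6.5]
gripper_width: 0.0099
gripper_force: 40.0
```

>>> {"name": "move_arm", "arguments": {
  "plan": [
    [-1,0,0,0.015,0,0,0],
    [-1,0,0,0.025,0,0,0],
    [-1,0,0,0.03,0,0,0],
    [-1,0,0,0.03,0,0,0],
    [-1,0.015,0.05,0,0,0,-2],
    [-1,0.015,0.05,0,0,0,-2],
    [-1,0.015,0.05,0,0,0,-2],
    [-1,0.015,0.05,0,0,0,-2],
    [-1,0.015,0.05,0,0,0,-2],
    [-1,0.015,0.05,0,0,0,-1.4],
    [-1,0.015,0.05,0,0,0,0],
    [-1,0.005,0.007,0,0,0,0],
    [-1,0,0,0,0,0,0],
    [-1,0,0,0,0,0,0]
  ]
}}

```text
time_s: 5.82
tcp_pos: [0.6097, 0.0871, 0.1788]
eef_rot: [180.0, -0.0, -98.9]
contact_force: [-1.4, 0.6, -1.2]
gripper_width: 0.0099
gripper_force: 40.0
```

Run:
```python
from h import *
c=cap('side');d=cap('top')
np.savez('side1.npz',**c)
s0=telemetry.get_state();print(s0['tcp_pos'],s0['eef_rot'],s0['contact_force'])
y=np.radians(-8.8);e=np.array([np.cos(y),np.sin(y),0]);f=np.array([-np.sin(y),np.cos(y),0])
o=.4965*np.array([.989,-.1478,0])+.177*np.array([.1478,.989,0]);print('o',o)
# predicted overlay: splitter edges & plate
im=c['img'].copy()
def W(p):return o+p[0]*e+p[1]*f+np.array([0,0,p[2]])
for x in(62.5,67.5,122.5,127.5):
    a=proj(c,[W((x/1000,-.06,.06)),W((x/1000,.06,.06))]);cv2.line(im,*[tuple(map(int,np.round(k))) for k in a],(255,0,0),1)
for x in(-11,0):
    a=proj(c,[W((x/1000,-.05,.09)),W((x/1000,.05,.09))]);cv2.line(im,*[tuple(map(int,np.round(k))) for k in a],(0,255,0),1)
a=proj(c,[W((.095,-.061,.052)),W((.095,.061,.052))]);cv2.line(im,*[tuple(map(int,np.round(k))) for k in a],(0,0,255),1)
v=np.hstack([cv2.resize(x[110:290,150:330],(400,400),interpolation=2) for x in(c['img'],im)])
cv2.imwrite('pics/p1.png',v[:,:,::-1])
P=cloud(c)
X=(P-o)@e;Y=(P-o)@f;Z=P[...,2]
m=(np.abs(Y)<.07)&(Z>.08)&(Z<.15)&(X>.075)&(X<.115)
print(m.sum(),np.percentile(X[m],[5,25,50,75,95]).round(4),np.percentile(Y[m],[1,99]).round(4))
m2=m&(Z<.13)
fz=np.polyfit(Y[m2],X[m2],1);print('plate front x,slope deg',fz[1],np.degrees(fz[0]),m2.sum())
for z in(.09,.1,.11,.12): 
    k=m&(np.abs(Z-z)<.004);print(z,k.sum(),np.median(X[k]) if k.any() else '',np.percentile(Y[k],[1,99]) if k.any() else '')
print('zmin',Z[m].min())
```

```text
[0.60991507 0.0869846  0.17892659] [ 1.79994963e+02 -1.25673245e-03 -9.89323011e+01] [ 0.16824453  0.91361868 -1.42152546]
o [0.5171991 0.1016703 0.       ]
923 [0.0911 0.0919 0.0926 0.0932 0.0942] [-0.0553  0.054 ]
plate front x,slope deg 0.09261591109671669 0.5463279835205788 454
0.09 0  
0.1 0  
0.11 75 0.09305187831453583 [-0.05245228  0.0533882 ]
0.12 195 0.09256841350470164 [-0.05541034  0.05399775]
zmin 0.11000401639582347
```

View pics/p1.png

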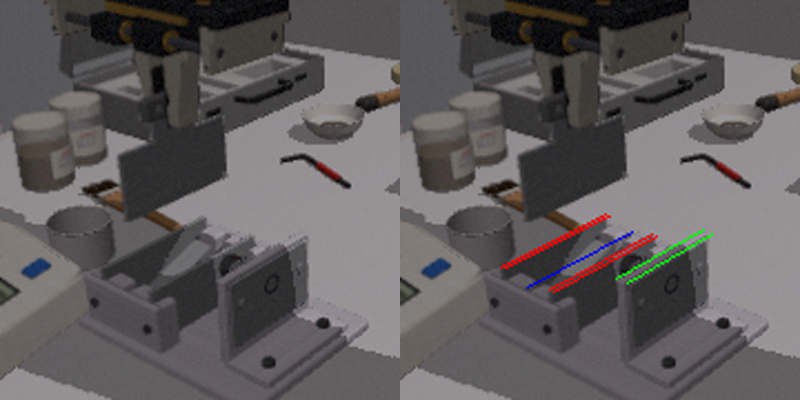

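Overlay lines lie on the dividers and bracket, and the held plate is over the slot to within about 1 mm. Now I lower it to just above the teeth.

>>> {"name": "move_arm", "arguments": {
  "plan": [
    [-1,0.001,0.0015,-0.02,0,0,0],
    [-1,0,0,-0.02,0,0,0],
    [-1,0,0,-0.014,0,0,0],
    [-1,0,0,0,0,0,0],
    [-1,0,0,0,0,0,0]
  ]
}}

```text
time_s: 6.55
tcp_pos: [0.6118, 0.0896, 0.1254]
eef_rot: [-179.9, 0.0, -98.9]
contact_force: [0.2, -0.1, -0.6]
gripper_width: 0.0095
gripper_force: 40.0
```

Run:
```python
from h import *
y=np.radians(-8.8);e=np.array([np.cos(y),np.sin(y),0]);f=np.array([-np.sin(y),np.cos(y),0]);o=np.array([.5172,.10167,0])
for n in('side','top'):
    c=cap(n);P=cloud(c);X=(P-o)@e;Y=(P-o)@f;Z=P[...,2]
    def fit(lo,hi,x0,w,yl=.05):
        m=(np.abs(Y)<yl)&(Z>lo)&(Z<hi)&(np.abs(X-x0)<w)
        for _ in range(3):
            g=np.polyfit(Y[m],X[m],1);m&=np.abs(X-np.polyval(g,Y))<.004
        return g[1].round(4),np.degrees(g[0]).round(2),m.sum(),np.percentile(Y[m],[1,99]).round(4)
    print(n,'plate',fit(.068,.108,.093,.006,.07))
    print('d65',fit(.054,.064,.066,.007),'d125',fit(.054,.064,.126,.007),'br',fit(.08,.096,-.005,.01))
```

```text
side plate (np.float64(0.0942), np.float64(0.17), np.int64(882), array([-0.0527,  0.0574]))
d65 (np.float64(0.066), np.float64(-0.3), np.int64(148), array([-0.0484,  0.0492])) d125 (np.float64(0.1275), np.float64(-2.79), np.int64(24), array([0.0352, 0.049 ])) br (np.float64(-0.0063), np.float64(0.2), np.int64(263), array([-0.0459,  0.0494]))
top plate (np.float64(0.0911), np.float64(-0.17), np.int64(65), array([-0.055 , -0.0172]))
d65 (np.float64(0.0642), np.float64(-0.34), np.int64(38), array([-0.0493, -0.0058])) d125 (np.float64(0.1247), np.float64(1.13), np.int64(34), array([-0.0483, -0.0141])) br (np.float64(-0.0063), np.float64(-0.26), np.int64(142), array([-0.0489,  0.0467]))
```

>>> {"name": "move_arm", "arguments": {
  "plan": [
    [-1,-0.0003,-0.001,-0.004,0,0,0],
    [-1,0,0,-0.004,0,0,0],
    [-1,0,0,-0.004,0,0,0],
    [-1,0,0,-0.004,0,0,0],
    [-1,0,0,0,0,0,0]
  ]
}}

```text
time_s: 7.28
tcp_pos: [0.6111, 0.0886, 0.1082]
eef_rot: [180.0, -0.0, -98.8]
contact_force: [1.8, -0.5, -1.8]
gripper_width: 0.0101
gripper_force: 40.0
```

>>> {"name": "move_arm", "arguments": {
  "plan": [
    [-1,0,0,-0.006,0,0,0],
    [-1,0,0,-0.006,0,0,0],
    [-1,0,0,-0.006,0,0,0],
    [-1,0,0,-0.006,0,0,0],
    [-1,0,0,-0.002,0,0,0],
    [-1,0,0,0,0,0,0]
  ]
}}

```text
time_s: 8.02
tcp_pos: [0.611, 0.0886, 0.0824]
eef_rot: [180.0, -0.0, -98.8]
contact_force: [3.5, -1.4, -2.8]
gripper_width: 0.01
gripper_force: 40.0
```

>>> {"name": "move_arm", "arguments": {
  "plan": [
    [-1,0.0005,0,-0.002,0,0,0],
    [-1,0,0,-0.001,0,0,0],
    [-1,0,0,-0.001,0,0,0],
    [-1,0,0,-0.001,0,0,0],
    [-1,0,0,0,0,0,0]
  ]
}}

```text
time_s: 8.65
tcp_pos: [0.6115, 0.0887, 0.078]
eef_rot: [-180.0, 0.0, -98.8]
contact_force: [-0.3, -0.5, 2.6]
gripper_width: 0.0094
gripper_force: 40.0
```

>>> {"name": "move_arm", "arguments": {
  "plan": [
    [-1,0,0,-0.001,0,0,0],
    [-1,0,0,0,0,0,0],
    [-0.3,0,0,0,0,0,0],
    [-0.3,0,0,0,0,0,0],
    [-0.3,0,0,0,0,0,0],
    [-0.3,0,0,0.03,0,0,0],
    [-0.3,0,0,0.05,0,0,0],
    [-0.3,0,0,0.05,0,0,0],
    [-0.3,-0.03,0.01,0.01,0,0,10],
    [-0.3,-0.03,0,0,0,0,10],
    [-0.3,0,0,0,0,0,10],
    [-0.3,0,0,0,0,0,10],
    [-0.3,0,0,0,0,0,10],
    [-0.3,0,0,0,0,0,10],
    [-0.3,0,0,0,0,0,10],
    [-0.3,0,0,0,0,0,10],
    [-0.3,0,0,0,0,0,10],
    [-0.3,0,0,0,0,0,0],
    [-0.3,0,0,0,0,0,0]
  ]
}}

```text
time_s: 11.02
tcp_pos: [0.5514, 0.0987, 0.2165]
eef_rot: [180.0, 0.0, -9.1]
contact_force: [-0.1, 0.4, -0.3]
gripper_width: 0.0307
gripper_force: 0.0
```

Run:
```python
from h import *
y=np.radians(-8.8);e=np.array([np.cos(y),np.sin(y),0]);f=np.array([-np.sin(y),np.cos(y),0]);o=np.array([.5172,.10167,0])
c=cap('side');P=cloud(c);X=(P-o)@e;Y=(P-o)@f;Z=P[...,2]
m=(np.abs(Y)<.035)&(np.abs(X-.095)<.012)&(Z>.085);print('bar top',m.sum(),np.percentile(Z[m],[50,99]),X[m].mean(),Y[m].mean())
s0=telemetry.get_state();print(s0['tcp_pos'],s0['eef_rot'],s0['joints'].round(1))
a=cv2.resize(c['img'][195:275,185:305],(780,520),interpolation=cv2.INTER_CUBIC)
cv2.imwrite('pics/p2.png',a[:,:,::-1])
t=dict(np.load('side0.npz'));cv2.imwrite('pics/bolt0.png',cv2.resize(np.hstack([t['img'][205:255,215:265]]),(500,500),interpolation=cv2.INTER_CUBIC)[:,:,::-1])
tt=dict(np.load('top0.npz'));P=cloud(tt)
print('proj head top',proj(tt,[o+.0325*e+[0,0,.066]]),proj(t,[o+.0325*e+[0,0,.066]]))
cv2.imwrite('pics/b.png',np.hstack([cv2.resize(t['img'][212:242,230:260],(400,400),interpolation=2),cv2.resize(tt['img'][160:190,250:280],(400,400),interpolation=2)])[:,:,::-1])
```

```text
bar top 289 [0.09743383 0.10501415] 0.09285253090228188 0.0049275441150343465
[0.55141445 0.0986746  0.2165162 ] [ 1.79992281e+02  1.27690349e-02 -9.03554706e+00] [ 30.2  10.2 -14.9  -0.  -65.   50.8]
proj head top [[266.35614867 172.51619202]] [[254.81857157 229.71220766]]
```

View pics/p2.png

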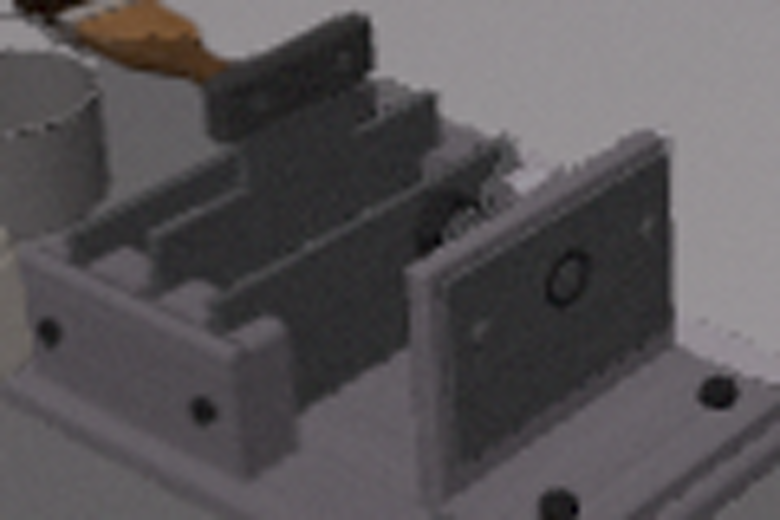

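View pics/b.png

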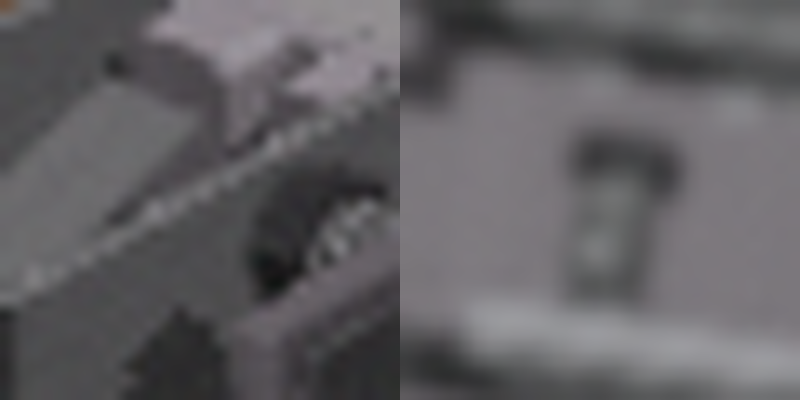

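The plate is seated (bar top at 105 mm, as expected). In the top view the bolt head sits at about (267,172), matching the prediction. I descend over it and touch it lightly to learn its turn angle.

>>> {"name": "move_arm", "arguments": {
  "plan": [
    [-0.15,-0.0005,-0.002,-0.05,0,0,0],
    [-0.15,0,0,-0.05,0,0,0],
    [-0.15,0,0,-0.035,0,0,0],
    [-0.15,0,0,-0.02,0,0,0],
    [-0.15,0,0,-0.0135,0,0,0],
    [-0.15,0,0,0,0,0,0],
    [-0.5,0,0,0,0,0,0],
    [-1,0,0,0,0,0,0],
    [-1,0,0,0,0,0,0],
    [-1,0,0,0,0,0,0],
    [-1,0,0,0,0,0,0]
  ],
  "force": 4
}}

```text
time_s: 12.45
tcp_pos: [0.5519, 0.0976, 0.049]
eef_rot: [-179.9, -0.1, -8.8]
contact_force: [-1.2, 5.8, 4.3]
gripper_width: 0.0201
gripper_force: 4.0
```

Run:
```python
from h import *
s=telemetry.get_state()
for k in('tcp_pos','eef_rot','contact_force','moment','gripper_width','gripper_force'):print(k,s[k])
```

```text
tcp_pos [0.55185468 0.09756951 0.04897033]
eef_rot [-1.79910556e+02 -1.03794662e-01 -8.82695706e+00]
contact_force [-1.18499338  5.79245546  4.26891071]
moment [1.91891792 0.38112492 0.05114903]
gripper_width 0.020069118080427887
gripper_force 4.000020744279027
```

>>> {"name": "move_arm", "arguments": {
  "plan": [
    [-1,0.0002,0.0015,0,0,0,0],
    [-1,0,0,0,0,0,0],
    [-1,0,0,0,0,0,0]
  ]
}}

```text
time_s: 12.82
tcp_pos: [0.5516, 0.0979, 0.0484]
eef_rot: [180.0, -0.0, -8.9]
contact_force: [2.5, -1.7, 3.7]
gripper_width: 0.0197
gripper_force: 4.0
```

```bash
cat > avg.py <<'E'
from h import *
L=[]
for i in range(6):
    s=telemetry.get_state();L.append(np.r_[s['gripper_width']*1000,s['tcp_pos']*1000,s['eef_rot'],s['contact_force'],s['moment']]);vision.capture('side')
L=np.array(L);print(L.mean(0).round(2),'sd w',L[:,0].std())
E
python3 avg.py
```

```text
[ 1.9700e+01  5.5145e+02  9.7920e+01  4.8230e+01  1.7999e+02 -2.0000e-02
 -8.8600e+00  2.4200e+00 -2.7500e+00  3.4100e+00 -1.0400e+00 -1.0600e+00
  3.0000e-02] sd w 0.2864541637061588
```

>>> {"name": "move_arm", "arguments": {
  "plan": [
    [-1,0,-0.0005,0,0,0,0],
    [-1,0,0,0,0,0,0],
    [-1,0,0,0,0,0,0]
  ],
  "force": 25
}}

```text
time_s: 13.5
tcp_pos: [0.5513, 0.0978, 0.0481]
eef_rot: [-180.0, -0.0, -8.8]
contact_force: [3.9, -1.2, 2.4]
gripper_width: 0.0185
gripper_force: 25.0
```

```bash
python3 avg.py
```

```text
[ 1.8590e+01  5.5128e+02  9.7850e+01  4.8130e+01 -1.7999e+02 -1.0000e-02
 -8.8500e+00  3.2100e+00 -9.0000e-01  2.1800e+00 -3.4000e-01 -1.2000e+00
  5.0000e-02] sd w 0.26369861839763153
```

>>> {"name": "move_arm", "arguments": {
  "plan": [
    [-1,0,0,0,0,0,0],
    [-1,0,0,0,0,0,0],
    [-1,-0.002,0.0003,0,0,0,0],
    [-1,-0.002,0.0003,0,0,0,0],
    [-1,-0.002,0.0003,0,0,0,0],
    [-1,-0.002,0.0003,0,0,0,0],
    [-1,-0.002,0.0003,0,0,0,0],
    [-1,0,0,0,0,0,0]
  ],
  "force": 50
}}

```text
time_s: 14.8
tcp_pos: [0.5416, 0.0993, 0.0482]
eef_rot: [-180.0, -0.1, -8.8]
contact_force: [6.9, -1.5, -1.4]
gripper_width: 0.0179
gripper_force: 50.0
```

```bash
python3 avg.py
```

```text
[ 1.7990e+01  5.4171e+02  9.9290e+01  4.8200e+01 -1.7998e+02 -6.0000e-02
 -8.8400e+00  6.8500e+00 -1.3800e+00 -1.3100e+00 -4.9000e-01 -2.5500e+00
  5.0000e-02] sd w 0.15311165852338876
```

>>> {"name": "move_arm", "arguments": {
  "plan": [
    [-1,0.003,-0.0005,0,0,0,0],
    [-1,0.003,-0.0005,0,0,0,0],
    [-1,0.004,-0.0005,0,0,0,0],
    [-0.4,0,0,0,0,0,0],
    [-0.4,0,0,0,0,0,0],
    [-1,0,0,0,0,0,0],
    [-1,0,0,0,0,0,0],
    [-1,0,0,0,0,0,0]
  ],
  "force": 4
}}

```text
time_s: 16.1
tcp_pos: [0.5509, 0.0978, 0.048]
eef_rot: [-180.0, 0.0, -8.9]
contact_force: [-1.7, 4.1, -0.8]
gripper_width: 0.019
gripper_force: 4.0
```

```bash
python3 avg.py
```

```text
[ 1.9170e+01  5.5085e+02  9.7810e+01  4.7990e+01  6.0000e+01  3.0000e-02
 -8.8600e+00 -2.5800e+00  3.8500e+00 -9.4000e-01  1.3700e+00  8.5000e-01
  4.0000e-02] sd w 0.20214239710969423
```

Light re-grip gives 19.2 mm against 19.7 before, so the flats are now aligned with the pads. I grip firmly and draw the bolt home.

>>> {"name": "move_arm", "arguments": {
  "plan": [
    [-1,0,0.0004,0,0,0,0],
    [-1,0,0,0,0,0,0],
    [-1,0,0,0,0,0,0],
    [-1,-0.003,0.0005,0,0,0,0],
    [-1,-0.003,0.0005,0,0,0,0],
    [-1,-0.003,0.0004,0,0,0,0],
    [-1,-0.002,0.0003,0,0,0,0],
    [-1,-0.001,0.0002,0,0,0,0],
    [-1,0,0,0,0,0,0],
    [-1,0,0,0,0,0,0]
  ],
  "force": 55
}}

```text
time_s: 17.65
tcp_pos: [0.5402, 0.0996, 0.0481]
eef_rot: [180.0, -0.1, -8.8]
contact_force: [7.3, -3.5, -8.3]
gripper_width: 0.0179
gripper_force: 55.0
```

```bash
python3 avg.py
```

```text
[ 1.778e+01  5.402e+02  9.958e+01  4.809e+01  1.800e+02 -9.000e-02
 -8.850e+00  6.880e+00 -4.460e+00 -8.630e+00 -1.640e+00 -2.460e+00
  6.000e-02] sd w 0.19638226570456926
```

>>> {"name": "move_arm", "arguments": {
  "plan": [
    [-1,-0.001,0.0001,-0.0005,0,0,0],
    [-1,-0.001,0.0001,0,0,0,0],
    [-1,0,0,0,0,0,0]
  ]
}}

```text
time_s: 18.32
tcp_pos: [0.5388, 0.0998, 0.0481]
eef_rot: [-180.0, -0.2, -8.8]
contact_force: [6.7, -5.3, -6.6]
gripper_width: 0.0178
gripper_force: 55.0
```

```bash
python3 avg.py
```

```text
[ 1.7910e+01  5.3881e+02  9.9800e+01  4.8050e+01 -1.7999e+02 -1.6000e-01
 -8.8300e+00  7.5100e+00 -5.8500e+00 -6.3500e+00 -2.0400e+00 -2.7900e+00
  7.0000e-02] sd w 0.12263335043586798
```

>>> {"name": "move_arm", "arguments": {
  "plan": [
    [-1,-0.001,0,0,0,0,0],
    [-1,-0.001,0,0,0,0,0],
    [-1,0,0,0,0,0,0]
  ]
}}

```text
time_s: 19.0
tcp_pos: [0.5387, 0.0999, 0.0482]
eef_rot: [-179.9, -0.3, -8.8]
contact_force: [15.3, -9.6, -13.0]
gripper_width: 0.0182
gripper_force: 55.0
```

```bash
python3 avg.py
```

```text
[ 1.7920e+01  5.3870e+02  9.9900e+01  4.8170e+01 -1.7994e+02 -3.2000e-01
 -8.8100e+00  1.6280e+01 -9.5900e+00 -1.3240e+01 -3.3300e+00 -5.7500e+00
  4.0000e-02] sd w 0.24436039909506402
```

>>> {"name": "move_arm", "arguments": {
  "plan": [
    [-1,0.0003,-0.0008,-0.001,0,0,0],
    [-1,0,0,0,0,0,0],
    [-1,0,0,0,0,0,0]
  ],
  "force": 60
}}

```text
time_s: 19.68
tcp_pos: [0.5388, 0.0998, 0.048]
eef_rot: [-179.9, -0.3, -8.8]
contact_force: [10.5, -4.5, -3.5]
gripper_width: 0.0176
gripper_force: 60.0
```

```bash
python3 avg.py
python3 - <<'E'
from h import *
c=cap('side');cv2.imwrite('pics/f.png',cv2.resize(c['img'][120:280,150:350],(800,600),interpolation=2)[:,:,::-1]);print(telemetry.get_state()['time_s'])
E
```

```text
[ 1.7770e+01  5.3882e+02  9.9820e+01  4.8000e+01 -1.7988e+02 -3.3000e-01
 -8.7900e+00  9.9000e+00 -4.7300e+00 -3.3300e+00 -1.7800e+00 -3.6000e+00
  5.0000e-02] sd w 0.13299307799858423
20.025
```

View pics/f.png

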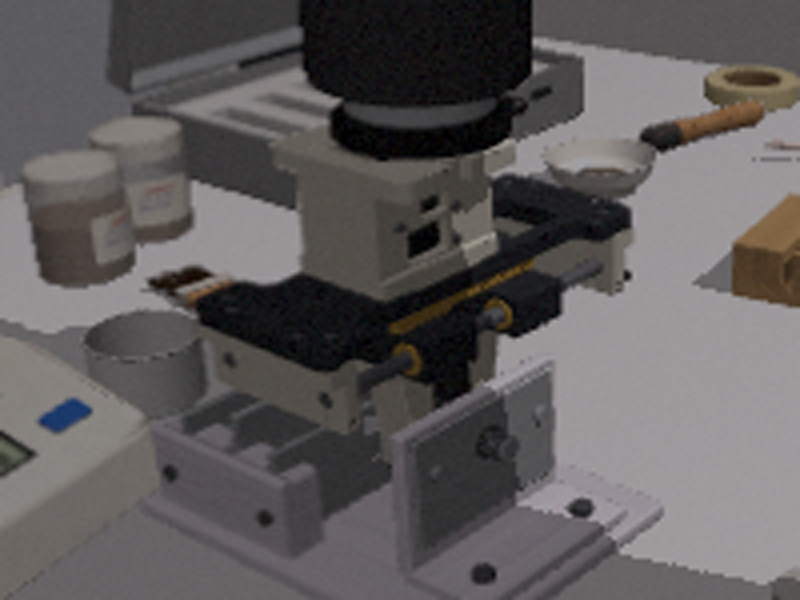

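The bolt's thread now protrudes through the bracket at (500,445). I add a little push for margin, then hand in.

>>> {"name": "move_arm", "arguments": {
  "plan": [
    [-1,-0.0006,0,0,0,0,0],
    [-1,0,0,0,0,0,0],
    [-1,0,0,0,0,0,0]
  ],
  "force": 60
}}

```text
time_s: 20.4
tcp_pos: [0.5388, 0.0998, 0.048]
eef_rot: [-179.9, -0.4, -8.8]
contact_force: [13.2, -5.0, -5.5]
gripper_width: 0.0177
gripper_force: 60.0
```

```bash
python3 avg.py; python3 -c "
from plant import workorder;print(workorder.close_job())"
```

```text
[ 1.7740e+01  5.3879e+02  9.9850e+01  4.8040e+01 -1.7987e+02 -3.8000e-01
 -8.7800e+00  1.2650e+01 -5.8800e+00 -5.6800e+00 -2.1800e+00 -4.4700e+00
  5.0000e-02] sd w 0.2321594385973649
the job is handed in; nothing more can be done
None
```

The wide divider stands in the splitter's slot down to the floor and is released, and the bolt is drawn to its stop and still held there at 60 N on its flats; the job was handed in at about 21 s, and no verdict came back.

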